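# Ready the fine sandblaster: next tank, lid held open

### The job

I am about to blast the next bridge: with the sandblaster's lid still shut, turn its blue tank selector one click clockwise to the next tank and let go of it, then lift the lid and hold it 40 degrees open from shut, so that I can lay the bridge inside with both hands. The lid's stay is worn out and it falls shut by itself, so never let it drop, and finish while still holding it steady at that angle. Leave the pens, jars and other things on the bench and on the machine where they are.

Things in the scene. Friction and masses are not known exactly. Their poses are not given: they have to be found in the camera images.
- blaster: Fine sandblaster, white benchtop machine fixed on the bench, 300 mm deep (x), 400 mm wide (y); origin under its middle, x to its rear, front with two round hand ports to -x. Chamber with blue-framed window lid at y -90 to 190 mm: front top 164 mm high, flat rear deck 222 mm high at x 75 to 150 mm. Lower console at y -210 to -90 mm.
- console (a point): Middle of the console's flat deck, 130 mm high, same axes as the machine; the deck is 300 by 120 mm. The blue selector is 95 mm to the front of this point. Three clear abrasive tanks 50 mm across stand at 20, 73 and 126 mm to the rear, tops 200 mm high, caps red, green, yellow from front to rear.
- selector (a joint): Turn of the tank selector in rad, growing clockwise seen from above. It clicks into three positions: 0 (yellow dot), 1.047 (green dot), 2.094 (red dot), 60 degrees apart, and starts in the yellow or the green one. A spring detent of at most 0.08 N m pulls it into the nearest position when let go; stops lie just beyond the first and the last.
- selector_grip (a point): On the selector's turning axis, 31 mm above the deck: TCP height to grip it from above. Selector: black disc 48 mm across, 7 mm high, with a blue grip bar 46 mm long, 12 mm wide, top 37 mm above the deck. x runs along the bar to its white-marked pointer end, y across the bar (close the fingers along y), z up. In the green position x points to the machine's rear.
- selector_tip (a point): Top of the selector bar's pointer end (white line), 23 mm from the axis along its x, 37 mm above the deck.
- lid (a joint): Opening angle of the lid in rad from shut (0); 40 degrees is 0.698. Shut, it slopes 15 degrees down towards the front; 40 degrees open, it rises 25 degrees towards the front. Mass 0.3 to 0.6 kg: lifting takes 1.5 to 4 N at the handle. It falls shut when let go: no spring, catch or noticeable hinge friction.
- lid_handle (a point): Middle of the bow handle near the lid's front edge: round dark steel bar 10 mm thick, 110 mm long, on two end posts, its middle 26 mm above the lid's top face. Axes are the lid's: x in its plane towards the hinge, y along the bar, z out of the lid. Shut, the bar is 207 mm above the bench, 40 degrees open 341 mm. It can turn between fingers that pinch it across its thickness.
- lid_hinge (a point): Middle of the hinge line at the lid's rear, 222 mm above the bench, axes as the handle's; the line runs along y. The lid is 225 mm long from here to its front edge, 280 mm wide, 12 mm thick. The handle bar is 200 mm forward (-x) and 38 mm out (z) of it, so it moves on an arc of 204 mm radius.
- pen_pink: Bystander: black stain pen with a pink band, lying, 130 mm long, 18 mm thick; origin under its middle, x towards the cap.
- pen_orange: Bystander: black stain pen with an orange band, same size and frame.
- bridge: Bystander: the ivory horseshoe-shaped dental bridge, about 55 mm across, 19 mm high; origin on the bench inside the arch.
- tub: Bystander: open clear plastic tub 100 mm across, 75 mm high, with a teal stick leaning in it up to 160 mm; origin under its middle.
- brush_jar: Bystander: glass jar 72 mm across, 95 mm high, pens and brushes stand in it up to 190 mm; origin under its middle.
- bead_jar: Bystander: small glass jar with a white cap, 44 mm across, 45 mm high, standing on the machine's rear deck behind the lid; origin under its middle.
- stone_model: Bystander: plaster jaw model 55 x 65 mm, 32 mm high; origin under its middle.

How it is judged (in metres and radians):
On the way, in this order (a step that is already met when the one before it is completed fails the run):
1. the selector rests in the next position clockwise, released, with the lid still shut (distance of selector_tip from where it was at the start of the episode between 0.0204 and 0.0255 m and value of joint selector above 0.8 rad and contact force between each of the fingers, the arm and selector below 0.3 N and value of joint lid below 0.05 rad), for 0.2 s.
2. the robot holds the lid 40 degrees open (value of joint lid between 0.593 and 0.803 rad and velocity of joint lid between -0.15 and 0.15 rad/s and contact force between any of the fingers, the arm and lid above 0.7 N), for 0.5 s.
At the end, for the whole second after the job is handed in: The selector sits one position (60 +- 7 degrees) clockwise of where it started and is not touched; the lid stands 40 +- 6 degrees open, at rest, carried by the robot's touch; no bystander has moved by 30 mm (all of step 2 and distance of selector_tip from where it was at the start of the episode between 0.0204 and 0.0255 m and value of joint selector above 0.8 rad and contact force between each of the fingers, the arm and selector below 0.3 N and distance of each of pen_pink, pen_orange, bridge, tub, brush_jar, bead_jar, stone_model from where it was at the start of the episode below 0.03 m); the arm keeps its last pose, push and grip.
It fails at once if the lid drops (closes faster than 1.5 rad/s) (velocity of joint lid below -1.5 rad/s).
It fails at once if a bystander is moved by more than 30 mm (distance of any of pen_pink, pen_orange, bridge, tub, brush_jar, bead_jar, stone_model from where it was at the start of the episode above 0.03 m).
It also fails if it takes over 54 s, if anything falls off the work surface, if the arm or the gripper's body presses on something with over 40 N, if the wrist force passes 120 N, or if a joint passes its speed limit or range.

### The arm

A 6-joint arm with a two-finger parallel gripper is mounted at the origin on the work surface. World frame = base frame: x ahead of the robot, y to its left, z up, the work surface at z = 0. Lengths are in mm, angles in rad, forces in N, time in s.
With the tool pointing down it reaches from about 275 to 1000 mm from the base axis. Payload 8.4 kg.
Tool frame: the origin (TCP) lies between the finger pads, 19 mm behind the fingertips; this is the grasp point; z points along the fingers, y is the line along which they close (so a half turn about z gives the same grasp; the last joint's range is limited). The gripper opens to 85 mm and grips with 20 to 120 N. Pads are 22 mm wide; open, the fingers measure 114 mm over their backs; the gripper's body (76 mm by 85 mm) begins 54 mm behind the grasp point. The pads swing forward as they close: fully open they stand 13 mm farther back than shut.
Start: joints at [-1.193, 0.353, 1.633, -0, 1.155, -0.002], TCP at [231.708, -580.465, 249.981] pointing down, gripper open.
Joint ranges: [-2.63, 2.63], [-0.92, 2.1], [0.06, 2.66], [-1.3, 4.44], [0, 2.69], [-3.02, 3.02]. Speed limits (rad/s): [2.22, 2.22, 2.79, 3.14, 3.14, 3.14].

### API

Orientations are given as [roll, pitch, yaw] about the fixed x, y, z axes, in that order (R = Rz(yaw) Ry(pitch) Rx(roll)).
In Python, from rig import r gives the robot as it stands.
- The arm moves only by the shell command python3 steer.py FILE [FORCE], which reads ROWS from the file FILE. ROWS is 1 to 5 rows, one to a line, with the numbers parted by spaces; each row has 7 numbers: a rotation vector rx, ry, rz in normalised numbers (1 is 90 degrees), then dx, dy, dz in normalised numbers (1 is 400 mm), then the opening from 0.0 (shut) to 1.0 (fully open); each row shifts and turns the commanded pose from where the row before left it, along the tool's axes as they then stand; what a row does not reach is not made up. A row lasts 1/12 s, in which the tool goes at most 41.7 mm and 0.125 rad, less where a joint would pass 70% of its speed; a pose out of reach is approached as far as the arm can. The fingers move at their own pace and stop on an object; FORCE is the grip in N (left out, the last holds). Time passes only in rows, so rows that do not move let the fingers close. It prints the time, the measured TCP pose, the force, the opening and the grip force at its end. A shift or turn number past 1, either way, is cut back to 1. Input that does not fit is refused with a message, and nothing moves.
- r.sense(): the state, without advancing time (a new reading comes with each control period).
- r.grab_frame(name): name is "scene" or "top" or "wrist"; returns the picture (384x512x3 uint8, red, green, blue); there is no depth.
- r.camera_params(name): a dict with "fx", "fy", "cx", "cy" (pixels), "rvec" (rotation vector, rad) and "tvec" (3), from world to camera coordinates, as OpenCV has them. Camera axes: x right, y down, z forward; pixel columns grow to the right and rows downward; lengths in mm; the calibration is good to about 2 mm. A picture is of the moment at which its call begins: read the wrist's pose just before it. camera_params takes no time and is no camera call; for the wrist camera it gives the pose at the moment of the call.
- r.sign_off(): hands the job in; it is judged then, once.
The state is a dict: "clock": time; "qpos": joint angles; "qvel": joint speeds; "joint_efforts": joint torques, N m; "eef_pos": TCP position; "tcp_rot": TCP orientation; "contact_force": force on the tool from outside, world axes, zero at the start; "wrist_torque": the same for the moment, N m; "opening": opening from 0.0 (shut) to 1.0 (fully open); "grasp_force": force on a finger pad.
Only numpy, scipy, OpenCV 4.12 (cv2) and the standard library are available. Lean on these libraries where they do the work, as an engineer would, in place of code of your own. Each camera call takes 0.05 s, during which the arm holds its last target. There are 200 camera calls.

## Working session

There is one attempt and no reset: what is moved stays moved. The work goes in short steps, Python scripts to look and compute and a shell command to move; the robot and the scene stay as the last step left them, time stands still between calls to the robot, and variables do not carry over. Pictures are saved under pics/ and viewed, at most 10 in all, crops included, and the job is handed in when it is done.

```bash
ls; mkdir -p pics
python3 - <<'E'
from rig import r
import cv2
for n in ["scene","top"]:
    cv2.imwrite(f"pics/{n}0.png",r.grab_frame(n)[:,:,::-1]); print(n,r.camera_params(n))
print(r.sense())
E
```

```text
pics
rig.py
steer.py
scene {'fx': 375.35028423719166, 'fy': 375.35028423719166, 'cx': 253.23290314158376, 'cy': 189.93674702056438, 'rvec': array([ 2.41141352, -0.27149179,  0.1044073 ]), 'tvec': array([-541.55403179,  191.13069162, 1055.33084282])}
top {'fx': 475.27404507599954, 'fy': 475.27404507599954, 'cx': 244.33965379664318, 'cy': 193.163667542211, 'rvec': array([ 2.10393517, -2.15203009,  0.1520919 ]), 'tvec': array([  22.80426188,  580.05001818, 1740.98226064])}
{'clock': 0.1, 'qpos': array([-1.19340047e+00,  3.53597459e-01,  1.63408075e+00,  4.48941574e-07,
        1.15524050e+00, -2.39474796e-03]), 'qvel': array([ 0.00055666, -0.0007452 , -0.00254579,  0.00077795,  0.00012079,
        0.00116239]), 'joint_efforts': array([-8.19756078e-04, -6.06355619e+01, -3.42819357e+01, -1.04521466e-04,
        3.97930155e-03, -1.71758910e-05]), 'eef_pos': array([ 231.54838746, -580.06271556,  249.31617774]), 'tcp_rot': array([-3.14026660e+00, -3.58605412e-06,  3.79790419e-01]), 'contact_force': array([ 0.57700916, -0.26761607, -0.5708646 ]), 'wrist_torque': array([-0.05502242,  0.018608  ,  0.00691099]), 'grasp_force': 0.0, 'opening': 0.9996038559554153}
```

View pics/top0.png

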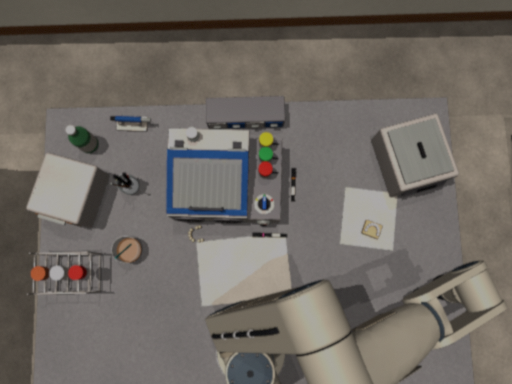

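View pics/scene0.png

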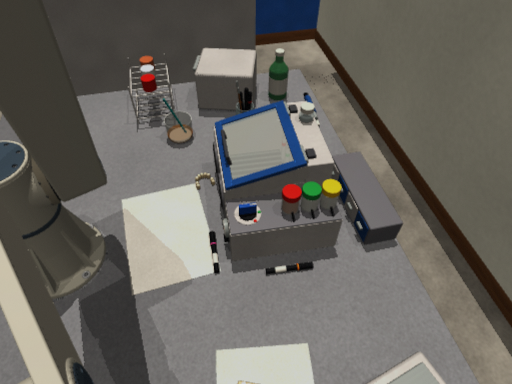

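The top view shows the machine at columns 167-282, rows 128-222. Its rear faces up in the image, and the selector is near (263,204) with caps at (266,139), (265,154) and (265,168). In the scene view the selector is near (248,211). Next I'll measure with colour masks and zoom in.

```bash
cat > h.py <<'E'
import cv2, numpy as np
from rig import r
def cam(n):
    p=r.camera_params(n); R=cv2.Rodrigues(np.array(p["rvec"]))[0]; t=np.array(p["tvec"])
    return p,R,t
def ray(n,uv,C=None):
    p,R,t=C or cam(n); d=R.T@np.array([(uv[0]-p["cx"])/p["fx"],(uv[1]-p["cy"])/p["fy"],1.]); return -R.T@t,d/np.linalg.norm(d)
def onz(n,uv,z,C=None):
    o,d=ray(n,uv,C); return o+d*(z-o[2])/d[2]
def tri(rays):
    A=0;b=0
    for o,d in rays:
        P=np.eye(3)-np.outer(d,d); A=A+P; b=b+P@o
    return np.linalg.solve(A,b)
def px(n,X,C=None):
    p,R,t=C or cam(n); c=R@np.array(X,float)+t; return np.array([p["fx"]*c[0]/c[2]+p["cx"],p["fy"]*c[1]/c[2]+p["cy"]])
def mask(img,hlo,hhi,smin,vmin,roi):
    h=cv2.cvtColor(img,cv2.COLOR_RGB2HSV); m=cv2.inRange(h,(hlo,smin,vmin),(hhi,255,255))
    z=np.zeros_like(m); x0,y0,x1,y1=roi; z[y0:y1,x0:x1]=m[y0:y1,x0:x1]; return z
def big(m):
    c=max(cv2.findContours(m,cv2.RETR_EXTERNAL,cv2.CHAIN_APPROX_NONE)[0],key=cv2.contourArea); return c
E
python3 - <<'E'
from h import *
im={n:cv2.imread(f"pics/{n}0.png")[:,:,::-1].copy() for n in("top","scene")}
roi={"top":(160,120,290,225),"scene":(205,95,350,225)}
for nm,(a,b) in {"red":(0,8),"green":(50,80),"yellow":(24,34)}.items():
    uv={}
    for n in im:
        x0,y0,x1,y1=roi[n]
        rr=(255,125,285,182) if n=="top" else (275,170,350,212)
        c=big(mask(im[n],a,b,130,60,rr)); uv[n]=cv2.minEnclosingCircle(c)[0]
    print(nm,uv,onz("top",uv["top"],200).round(1),tri([ray(n,uv[n]) for n in im]).round(1))
for n,rr in (("top",(162,140,254,225)),("scene",(205,95,312,190))):
    c=big(mask(im[n],100,125,120,50,rr)); box=cv2.boxPoints(cv2.minAreaRect(c)); q=cv2.approxPolyDP(cv2.convexHull(c),5,True)[:,0]
    print(n,q.tolist(),box.round(1).tolist())
a=cv2.resize(im["top"][190:222,247:282],None,fx=10,fy=10,interpolation=cv2.INTER_CUBIC)
b=cv2.resize(im["scene"][195:227,230:265],None,fx=10,fy=10,interpolation=cv2.INTER_CUBIC)
cv2.imwrite("pics/sel.png",np.hstack([a,b])[:,:,::-1])
E
```

```text
red {'top': (264.5, 168.5), 'scene': (291.45159912109375, 192.93548583984375)} [640.2 -64.6 200. ] [642.  -64.8 188.7]
green {'top': (265.5, 153.5), 'scene': (311.5, 189.0)} [693.5 -69.6 200. ] [693.7 -69.6 196.2]
yellow {'top': (265.9285583496094, 139.07142639160156), 'scene': (331.5, 185.5)} [745.3 -72.5 200. ] [745.5 -72.6 200. ]
top [[167, 151], [247, 152], [246, 214], [167, 212]] [[165.3000030517578, 212.39999389648438], [167.0, 149.3000030517578], [248.0, 151.60000610351562], [246.1999969482422, 214.60000610351562]]
scene [[282, 100], [306, 164], [226, 188], [215, 123]] [[205.5, 122.9000015258789], [286.8999938964844, 98.19999694824219], [306.79998779296875, 163.6999969482422], [225.39999389648438, 188.5]]
```

View pics/sel.png

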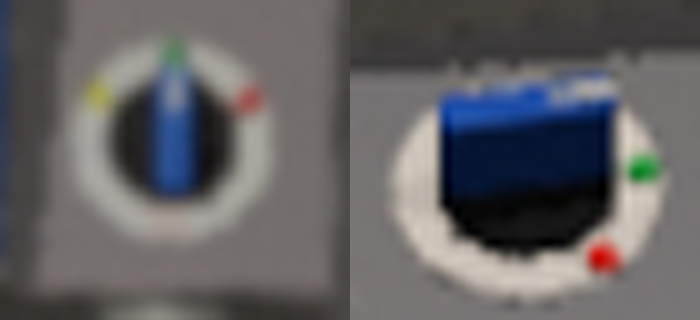

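The zoom shows the pointer at the green dot, and the red dot is the next one clockwise. The bar in the top image is centred near (264.0,203.5). Next I'll get the machine's pose.

Run:
```python
from h import *
im={n:cv2.imread(f"pics/{n}0.png")[:,:,::-1].copy() for n in("top","scene")}
T=[[167,151],[247,152],[246,214],[167,212]]; S=[[215,123],[282,100],[306,164],[226,188]]
# order top: rear-left, rear-right, front-right, front-left ; scene: guess same order
S=[[282,100],[306,164],[226,188],[215,123]]
P=[tri([ray("top",a),ray("scene",b)]) for a,b in zip(T,S)]
print(np.round(P,1))
P=np.array(P); 
for a,b in((3,0),(2,1)): d=P[b]-P[a]; print("yaw",np.degrees(np.arctan2(d[1],d[0])),np.linalg.norm(d))
for a,b in((1,0),(2,3)): d=P[b]-P[a]; print("yaw",np.degrees(np.arctan2(-d[0],d[1])),np.linalg.norm(d))
c=big(mask(im["top"],100,125,100,50,(257,190,272,215))); print("bar",cv2.minAreaRect(c))
h=cv2.cvtColor(im["top"],cv2.COLOR_RGB2HSV); m=np.zeros(h.shape[:2],np.uint8)
m[192:216,252:276]=cv2.inRange(h,(0,0,140),(179,60,255))[192:216,252:276]
e=cv2.fitEllipse(cv2.convexHull(big(m))); print("ring",e,onz("top",e[0],131).round(1))
bc=cv2.minAreaRect(c)[0]; print(onz("top",bc,167).round(1))
Y=onz("top",(265.9,139.1),200)
for ps in (-3,-4,-5):
    a=np.radians(ps); u=np.array([np.cos(a),np.sin(a)]); G=onz("top",(265.5,153.5),200)[:2]
    con=G-73*u; v=np.array([-u[1],u[0]]); O=con+150*v
    hx=O+75*u+50*v
    print(ps,"console",con.round(1),"sel",(con-95*u).round(1),"hinge?",hx.round(1))
```

```text
[[705.2 268.3 232.6]
 [695.2  -5.7 224. ]
 [484.    3.2 173.1]
 [497.9 278.2 173.4]]
yaw -2.728413732929841 215.85178086929375
yaw -2.4071991561245065 217.4355786410881
yaw -2.086861595005565 274.2857570631198
yaw -2.883989777227435 275.3189154878471
bar ((264.0, 204.0), (10.0, 4.0), 90.0)
ring ((263.676025390625, 203.9944305419922), (19.08067512512207, 20.188941955566406), 69.94214630126953) [525.9 -60.  131. ]
[520.8 -60.3 167. ]
-3 console [620.6 -65.8] sel [525.7 -60.8] hinge? [706. 130.]
-4 console [620.7 -64.5] sel [525.9 -57.9] hinge? [709.4 129.8]
-5 console [620.8 -63.2] sel [526.1 -54.9] hinge? [712.9 129.5]
```

The manual's scale: shifts go in shares of 400 mm and turns go in shares of 90 degrees. Converting my numbers, -35.5 mm is -0.0888, 18 mm is 0.045, 0.107 rad is 0.0681.

```bash
echo '0 0 0.0681 0 0 0 0.5
0 0 0.0681 0 0 0 0.5
0 0 0.0681 0 0 0 0.5
0 0 0.0681 0 0 0 0.5
0 0 0 0.045 -0.0888 -0.005 0.5' > next.json && python3 steer.py next.json 30
for i in 1 2; do echo '0 0 0 0.045 -0.0888 -0.0025 0.5
0 0 0 0.045 -0.0888 -0.0025 0.5
0 0 0 0.045 -0.0888 -0.0025 0.5
0 0 0 0.045 -0.0888 -0.0025 0.5
0 0 0 0.045 -0.0888 -0.0025 0.5' > next.json && python3 steer.py next.json; done
echo '0 0 0 0.045 -0.0888 0 0.5
0 0 0 0.045 -0.0888 0 0.5
0 0 0 0.045 -0.0888 0 0.5
0 0 0 0.045 -0.0888 0 0.5
0 0 0 0 0 0 0.5' > next.json && python3 steer.py next.json
echo '0 0 0 0 0 0 0.5
0 0 0 0 0 0 0.5' > next.json && python3 steer.py next.json
python3 - <<'E'
from h import *
s=r.sense(); C=cam("wrist"); f=r.grab_frame("wrist"); 
print(s["eef_pos"],s["tcp_rot"],s["qpos"].round(2),C[0]); cv2.imwrite("pics/w1.png",f[:,:,::-1]); np.save("pics/w1.npy",np.array([C[0]["fx"]]))
print("axis px",px("wrist",[525.6,-60.2,137],C),"grip px",px("wrist",s["eef_pos"],C))
E
```

```text
clock: 0.52
eef_pos: [249.5, -549.5, 251.3]
tcp_rot: [3.139, 0.001, -0.058]
contact_force: [0.0, 0.3, 0.3]
opening: 0.501
grasp_force: 0.0
clock: 0.93
eef_pos: [350.2, -371.1, 256.8]
tcp_rot: [-3.141, 0.0, -0.049]
contact_force: [1.1, -0.7, 0.3]
opening: 0.501
grasp_force: 0.0
clock: 1.35
eef_pos: [448.7, -198.1, 262.0]
tcp_rot: [-3.142, 0.0, -0.048]
contact_force: [0.7, -1.1, 0.1]
opening: 0.5
grasp_force: 0.0
clock: 1.77
eef_pos: [529.8, -56.3, 261.9]
tcp_rot: [-3.139, -0.002, -0.045]
contact_force: [-0.7, -0.0, 0.5]
opening: 0.504
grasp_force: 0.0
clock: 1.93
eef_pos: [526.6, -61.6, 261.5]
tcp_rot: [3.141, 0.001, -0.047]
contact_force: [-0.0, -0.3, 0.2]
opening: 0.501
grasp_force: 0.0
[526.55137602 -61.60375893 261.54770781] [ 3.14124873e+00  1.21285831e-03 -4.71068447e-02] [-0.12  0.19  1.82 -0.    1.13  1.5 ] {'fx': 305.60521111467057, 'fy': 305.60521111467057, 'cx': 255.70910345765972, 'cy': 190.66845120212517, 'rvec': array([-1.99537028,  2.09013561,  0.35386234]), 'tvec': array([-36.29491653, 452.73864659, 566.25869115])}
axis px [254.96180367 189.83340722] grip px [257.07778034 273.19558758]
```

View pics/w1.png

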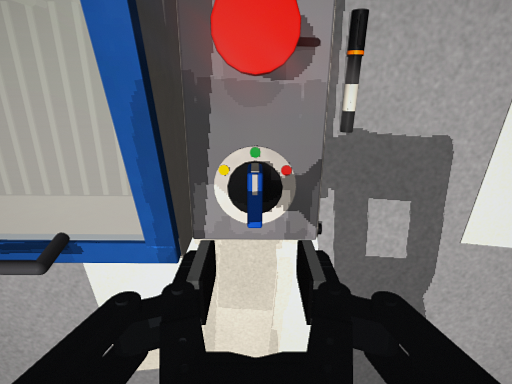

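The wrist view shows the selector disc at about (255,187), with the bar upright, the pointer at the green dot and the fingers aligned with it. The handle's end post is at about (62,240). I'll refine the selector axis on its height planes.

Run:
```python
from h import *
f=cv2.imread("pics/w1.png")[:,:,::-1].copy(); C=cam("wrist")
hsv=cv2.cvtColor(f,cv2.COLOR_RGB2HSV)
m=np.zeros(hsv.shape[:2],np.uint8); m[140:232,205:305]=cv2.inRange(hsv,(0,0,150),(179,60,255))[140:232,205:305]
e=cv2.fitEllipse(cv2.convexHull(big(m))); print(e,onz("wrist",e[0],130.5,C).round(1))
# black disc, top at z=137
m[:]=0; m[150:225,222:290]=cv2.inRange(hsv,(0,0,0),(179,255,70))[150:225,222:290]
e=cv2.fitEllipse(cv2.convexHull(big(m))); print("disc",e,onz("wrist",e[0],137,C).round(1))
b=big(mask(f,100,125,120,40,(235,155,275,235))); x,y,w,h=cv2.boundingRect(b); print("bar bbox",x,y,w,h)
r_=cv2.minAreaRect(b); print(r_)
F=onz("wrist",(255,y+22),167,C)
for nm,(a,c) in {"y":(22,35),"g":(45,85),"r":(0,6)}.items():
    M=cv2.moments(mask(f,a,c,120,60,(215,145,296,180))); uv=(M["m10"]/M["m00"],M["m01"]/M["m00"]); print(nm,uv,onz("wrist",uv,131,C).round(1))
```

```text
((252.08883666992188, 183.9004669189453), (74.69165802001953, 80.12884521484375), 47.88995361328125) [528.8 -58.4 130.5]
disc ((254.80816650390625, 187.21656799316406), (52.75712966918945, 54.44915771484375), 89.97650146484375) [527.8 -60.8 137. ]
bar bbox 247 164 16 64
((254.5, 195.5), (63.0, 15.0), 90.0)
y (223.37777777777777, 169.5) [543.2 -34.4 131. ]
g (254.67088607594937, 152.0379746835443) [557.2 -62.1 131. ]
r (286.0568181818182, 169.86363636363637) [540.3 -88.4 131. ]
```

To row units: 33 mm is 0.0825, 20 mm is 0.05.

```bash
echo '0 0 0 0.0025 -0.0018 0.0825 0.5
0 0 0 0 0 0.0825 0.5
0 0 0 0 0 0.05 0.5
0 0 0 0 0 0.035 0.5
0 0 0 0 0 0 0.5' > next.json && python3 steer.py next.json
echo '0 0 0 0 0 0 0.0
0 0 0 0 0 0 0.0
0 0 0 0 0 0 0.0
0 0 0 0 0 0 0.0
0 0 0 0 0 0 0.0' > next.json && python3 steer.py next.json 30
```

```text
clock: 2.4
eef_pos: [525.4, -62.2, 159.1]
tcp_rot: [-3.141, 0.005, -0.05]
contact_force: [-1.3, 0.4, -0.3]
opening: 0.499
grasp_force: 0.0
clock: 2.82
eef_pos: [528.8, -60.8, 163.4]
tcp_rot: [-3.141, -0.002, -0.049]
contact_force: [-1.5, 4.3, 6.4]
opening: 0.127
grasp_force: 34.3
```

To row units: 0.105 rad is 0.0668.

```bash
echo '0 0 0.0668 0 0 0 0
0 0 0.0668 0 0 0 0
0 0 0.0668 0 0 0 0
0 0 0.0668 0 0 0 0
0 0 0.0668 0 0 0 0' > next.json && python3 steer.py next.json
echo '0 0 0.0668 0 0 0 0
0 0 0.0668 0 0 0 0
0 0 0.0668 0 0 0 0
0 0 0.0668 0 0 0 0
0 0 0.0668 0 0 0 0' > next.json && python3 steer.py next.json
echo '0 0 0 0 0 0 0
0 0 0 0 0 0 0
0 0 0 0 0 0 0' > next.json && python3 steer.py next.json
```

```text
clock: 3.23
eef_pos: [528.4, -61.7, 163.4]
tcp_rot: [3.141, -0.002, -0.578]
contact_force: [-4.4, -3.4, 8.8]
opening: 0.133
grasp_force: 34.6
clock: 3.65
eef_pos: [527.6, -62.3, 163.4]
tcp_rot: [3.14, -0.002, -1.102]
contact_force: [-6.7, -6.8, 11.9]
opening: 0.131
grasp_force: 35.0
clock: 3.9
eef_pos: [527.6, -62.3, 163.4]
tcp_rot: [3.14, -0.002, -1.097]
contact_force: [-7.6, -5.8, 11.0]
opening: 0.132
grasp_force: 35.0
```

To row units: -35 mm is -0.0875, -30 mm is -0.075.

```bash
echo '0 0 0 0 0 0 0.4
0 0 0 0 0 0 0.4
0 0 0 0 0 0 0.4
0 0 0 0 0 0 0.4
0 0 0 0 0 0 0.4' > next.json && python3 steer.py next.json
echo '0 0 0 0 0 -0.05 0.4
0 0 0 0 0 -0.075 0.4
0 0 0 0 0 -0.0875 0.4
0 0 0 0 0 -0.0875 0.4
0 0 0 0 0 0 0.4' > next.json && python3 steer.py next.json
python3 - <<'E'
from h import *
f=r.grab_frame("wrist"); cv2.imwrite("pics/w2.png",f[:,:,::-1])
E
```

```text
clock: 4.32
eef_pos: [528.2, -60.9, 162.0]
tcp_rot: [-3.141, -0.0, -1.098]
contact_force: [-0.8, -0.4, 1.1]
opening: 0.395
grasp_force: 0.0
clock: 4.73
eef_pos: [531.3, -61.3, 288.7]
tcp_rot: [-3.133, -0.006, -1.098]
contact_force: [1.9, 0.1, 0.7]
opening: 0.401
grasp_force: 0.0
```

View pics/w2.png

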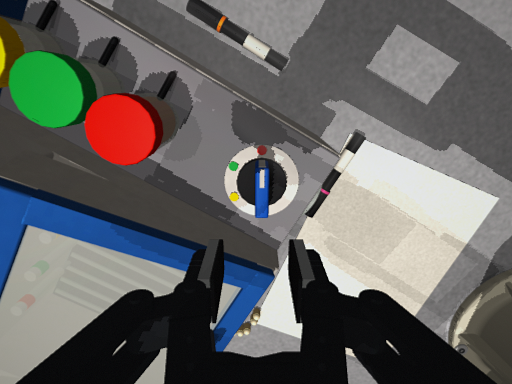

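The pointer now sits at the red dot, disc centre (262,180), so the selector is set and released. Next is the handle.

To row units: -39 mm is -0.0975, -11.6 mm is -0.029, -0.12 rad is -0.0764.

```bash
echo '0 0 0 -0.0975 -0.029 0 0.4
0 0 0 -0.0975 -0.029 0 0.4
0 0 0 -0.0975 -0.029 0 0.4
0 0 0 -0.0975 -0.029 0 0.4
0 0 -0.0764 0 0 0 0.4' > next.json && python3 steer.py next.json
echo '0 0 -0.0796 0 0 0 0.4
0 0 -0.0796 0 0 0 0.4
0 0 -0.0796 0 0 0 0.4
0 0 -0.0796 0 0 0 0.4
0 0 -0.0796 0 0 0 0.4' > next.json && python3 steer.py next.json|tail -0
echo '0 0 -0.0796 0 0 0 0.4
0 0 -0.0796 0 0 0 0.4
0 0 -0.0796 0 0 0 0.4
0 0 -0.0796 0 0 0 0.4
0 0 -0.0796 0 0 0 0.4' > next.json && python3 steer.py next.json|tail -0
echo '0 0 -0.0796 0 0 0 0.4
0 0 -0.0796 0 0 0 0.4
0 0 -0.0796 0 0 0 0.4
0 0 -0.0796 0 0 0 0.4
0 0 -0.0796 0 0 0 0.4' > next.json && python3 steer.py next.json|tail -0
echo '0 0 -0.0796 0 0 0 0.4
0 0 -0.0796 0 0 0 0.4
0 0 -0.0796 0 0 0 0.4
0 0 -0.0796 0 0 0 0.4
0 0 -0.0796 0 0 0 0.4' > next.json && python3 steer.py next.json
echo '0 0 0 0 0 0 0.4
0 0 0 0 0 0 0.4' > next.json && python3 steer.py next.json
python3 - <<'E'
from h import *
s=r.sense(); C=cam("wrist"); f=r.grab_frame("wrist"); cv2.imwrite("pics/w3.png",f[:,:,::-1])
print(s["eef_pos"],s["tcp_rot"],s["qpos"].round(2),px("wrist",[502,140,207],C))
E
```

```text
clock: 5.2
eef_pos: [496.5, 104.6, 280.8]
tcp_rot: [3.141, 0.003, -0.982]
contact_force: [-0.3, 0.9, 0.1]
opening: 0.403
grasp_force: 0.0
clock: 6.87
eef_pos: [497.8, 99.0, 280.7]
tcp_rot: [-3.14, 0.0, 1.528]
contact_force: [0.1, -0.9, -0.4]
opening: 0.4
grasp_force: 0.0
clock: 7.03
eef_pos: [498.0, 99.0, 281.1]
tcp_rot: [-3.14, 0.0, 1.518]
contact_force: [0.9, -0.3, 0.1]
opening: 0.402
grasp_force: 0.0
[497.95482043  99.03132204 281.05729312] [-3.14019453e+00  3.44913251e-04  1.51793135e+00] [0.19 0.14 1.84 0.   1.16 0.25] [258.50845761 155.49182119]Exception ignored on flushing sys.stdout:
BrokenPipeError: [Errno 32] Broken pipe
Exception ignored on flushing sys.stdout:
BrokenPipeError: [Errno 32] Broken pipe
Exception ignored on flushing sys.stdout:
BrokenPipeError: [Errno 32] Broken pipe
```

View pics/w3.png

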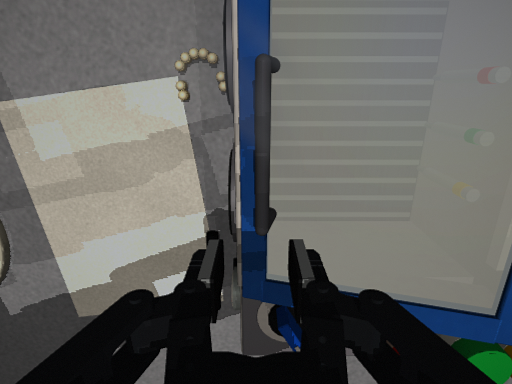

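The handle bar runs from about (263,57) to (262,232), so its middle is about (262.5,144.5). It lies almost straight in the image.

Run:
```python
from h import *
C=cam("wrist"); f=cv2.imread("pics/w3.png"); g=cv2.cvtColor(f,cv2.COLOR_BGR2HSV)
m=np.zeros(g.shape[:2],np.uint8); m[50:236,250:284]=cv2.inRange(g,(0,0,0),(179,110,90))[50:236,250:284]
for y in (80,110,140,170,200):
    c=np.where(m[y,:])[0]; print(y,c.min(),c.max())
    u=(c.min()+c.max())/2; print(onz("wrist",(u,y),207,C).round(1))
for v in (55,57,231,234): print(v,onz("wrist",(262.5,v),207,C).round(1))
s=r.sense(); R=cv2.Rodrigues(np.eye(3))[0]
from scipy.spatial.transform import Rotation as Ro
R=Ro.from_euler("xyz",s["tcp_rot"]).as_matrix(); print(R.round(3),s["eef_pos"])
```

```text
80 255 270
[506.9 186.8 207. ]
110 255 270
[506.1 169.  207. ]
140 255 270
[505.2 150.1 207. ]
170 255 269
[504.  129.9 207. ]
200 255 269
[503.  108.4 207. ]
55 [507.6 200.8 207. ]
57 [507.5 199.7 207. ]
231 [502.3  84.5 207. ]
234 [502.1  82.1 207. ]
[[ 0.053  0.999 -0.001]
 [ 0.999 -0.053 -0.   ]
 [-0.    -0.001 -1.   ]] [498.03480948  99.04768906 281.21933666]
```

To row units: 21.7 mm is 0.0543, 21.6 mm is 0.054, -0.087 rad is -0.0554.

```bash
echo '-0.0554 0 0 0 0 0 0.4
-0.0554 0 0 0 0 0 0.4
-0.0554 0 0 0 0 0 0.4
0 0 0 0.054 -0.0175 0 0.4
0 0 0 0.0543 -0.0175 0 0.4' > next.json && python3 steer.py next.json 
echo '0 0 0 0 0 0.0625 0.4
0 0 0 0 0 0.055 0.4
0 0 0 0 0 0.035 0.4
0 0 0 0 0 0.025 0.4
0 0 0 0 0 0 0.4' > next.json && python3 steer.py next.json
echo '0 0 0 0 0 0 0.4
0 0 0 0 0 0 0.4' > next.json && python3 steer.py next.json
python3 - <<'E'
from h import *
C=cam("wrist"); f=r.grab_frame("wrist"); cv2.imwrite("pics/w4.png",f[:,:,::-1])
E
```

```text
clock: 7.5
eef_pos: [485.9, 142.7, 278.1]
tcp_rot: [2.88, -0.001, 1.516]
contact_force: [0.8, -0.4, -0.7]
opening: 0.4
grasp_force: 0.0
clock: 7.92
eef_pos: [504.5, 141.7, 207.6]
tcp_rot: [2.884, 0.001, 1.519]
contact_force: [-0.8, -0.7, -0.7]
opening: 0.4
grasp_force: 0.0
clock: 8.08
eef_pos: [505.7, 142.1, 210.5]
tcp_rot: [2.88, -0.001, 1.521]
contact_force: [0.0, -0.7, 0.0]
opening: 0.404
grasp_force: 0.0
```

View pics/w4.png

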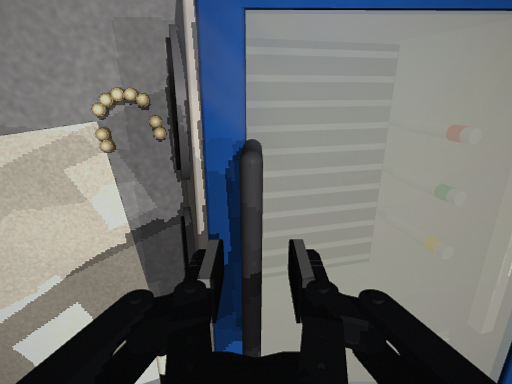

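The bar (column about 252) lies between the fingers (about 212-298). I'll close on it and check the opening.

```bash
echo '0 0 0 0 0 0.005 0.4
0 0 0 0 0 0 0
0 0 0 0 0 0 0
0 0 0 0 0 0 0
0 0 0 0 0 0 0' > next.json && python3 steer.py next.json 40
echo '0 0 0 0 0 0 0
0 0 0 0 0 0 0' > next.json && python3 steer.py next.json
```

```text
clock: 8.55
eef_pos: [504.2, 142.1, 207.7]
tcp_rot: [2.884, 0.0, 1.521]
contact_force: [-9.8, 2.6, 7.0]
opening: 0.1
grasp_force: 39.1
clock: 8.72
eef_pos: [504.2, 142.1, 207.7]
tcp_rot: [2.883, 0.0, 1.521]
contact_force: [-9.8, 2.4, 6.9]
opening: 0.101
grasp_force: 39.1
```

To row units: -10 mm is -0.025, 2.1 mm is 0.0053, 0.05 rad is 0.0318.

```bash
echo '0.0318 0 0 0 0.0053 -0.025 0
0.0318 0 0 0 0.0053 -0.025 0
0.0318 0 0 0 0.0053 -0.025 0
0.0318 0 0 0 0.0053 -0.025 0
0.0318 0 0 0 0.0053 -0.025 0' > next.json && python3 steer.py next.json
```

```text
clock: 9.13
eef_pos: [507.0, 142.0, 259.1]
tcp_rot: [3.135, -0.0, 1.522]
contact_force: [0.0, -1.0, -2.3]
opening: 0.097
grasp_force: 39.9
```

To row units: -10 mm is -0.025, 2.1 mm is 0.0053, 0.05 rad is 0.0318.

```bash
echo '0.0318 0 0 0 0.0053 -0.025 0
0.0318 0 0 0 0.0053 -0.025 0
0.0318 0 0 0 0.0053 -0.025 0
0.0318 0 0 0 0.0053 -0.025 0
0.0318 0 0 0 0.0053 -0.025 0' > next.json && python3 steer.py next.json
echo '0.0318 0 0 0 0.0053 -0.025 0
0.0318 0 0 0 0.0053 -0.025 0
0.0318 0 0 0 0.0053 -0.025 0
0.0255 0 0 0 0.004 -0.02 0
0 0 0 0 0 0 0' > next.json && python3 steer.py next.json
echo '0 0 0 0 0 0 0
0 0 0 0 0 0 0
0 0 0 0 0 0 0
0 0 0 0 0 0 0
0 0 0 0 0 0 0' > next.json && python3 steer.py next.json
```

```text
clock: 9.55
eef_pos: [522.5, 141.2, 308.0]
tcp_rot: [-2.899, 0.0, 1.522]
contact_force: [0.1, -0.1, -3.5]
opening: 0.098
grasp_force: 39.9
clock: 9.97
eef_pos: [542.3, 140.1, 341.6]
tcp_rot: [-2.708, 0.0, 1.521]
contact_force: [-6.2, -0.5, 2.7]
opening: 0.096
grasp_force: 40.4
clock: 10.38
eef_pos: [541.9, 140.1, 341.2]
tcp_rot: [-2.713, 0.0, 1.522]
contact_force: [-1.5, -2.5, -1.5]
opening: 0.101
grasp_force: 40.2
```

```bash
echo '0 0 0 0 0 0 0
0 0 0 0 0 0 0
0 0 0 0 0 0 0
0 0 0 0 0 0 0
0 0 0 0 0 0 0' > next.json && python3 steer.py next.json
python3 - <<'E'
from h import *
a=r.grab_frame("scene")[60:290,100:400]; cv2.imwrite("pics/s2.png",cv2.resize(a,None,fx=2,fy=2)[:,:,::-1])
E
```

```text
clock: 10.8
eef_pos: [542.0, 140.1, 341.3]
tcp_rot: [-2.713, 0.0, 1.522]
contact_force: [-1.3, -2.6, -0.9]
opening: 0.101
grasp_force: 40.3
```

View pics/s2.png

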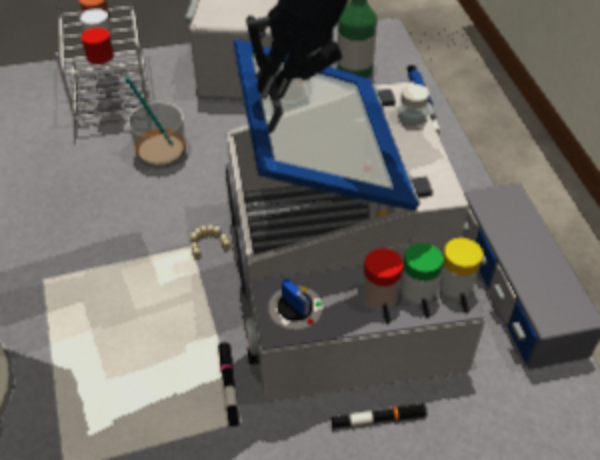

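The lid stands open in the gripper (frame from (240,45) to (415,200)). The selector at (295,300) points at the red dot, and the bystanders are where they were.

```bash
python3 -c "
from rig import r
print(r.sign_off())"
```

```text
the job is handed in; nothing more can be done
None
```

The selector is turned one click clockwise, from green to red, and released; the gripper is holding the lid steady at about 40 degrees (handle bar 341 mm above the bench), and the job is handed in (no verdict was returned).

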